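# Wind the music box for the farewell pie

## Task

Get the wooden music box ready for the farewell pie. Seat it flat, key up, in the pocket of the dark one-handed holding board, let go, and there wind its key clockwise in repeated part-turns until it comes up against its stop; then lift the wound box out by its body and set it down gently, upright and in the middle of the white cake stand, either way round. Leave everything else on the table where it is.

Things in the scene. Friction and masses are not known exactly. Their poses are not given: they have to be found in the camera images.
- music_box: Wooden music box on the table, key up: block 130 mm long (x), 60 wide (y), 55 high (z), about 0.45 kg. Origin: centre of its underside. The steel winding key stands on top, 35 mm from the middle towards +x, reaching 36 mm above the top; the top is bare at -x. Good body grasp: across the width, 20 mm from the middle towards -x, fingertips 25 mm below the top.
- key (a joint): How far the key is wound, rad: 0 run down, 4.2 fully wound, where it meets a hard stop. It grows as the key is turned clockwise seen from above. It starts part wound, 1.8 to 2.9 rad short of the stop. A spring resists with 0.08 to 0.13 N m; the key stays where it is let go.
- key_grip (a point): Centre of the key's flat wings, on the key's vertical axis, 24 mm above the box's top. The wings are a flat steel plate 52 mm wide (along this point's x), 9 mm thick (along y) and 24 mm high (12 to 36 mm above the box's top): pinch the thickness from above.
- holder: Holding board, fixed to the table: dark grey plate 190 mm (x) by 112 mm (y), 12 mm thick, with six aluminium cleats 18 mm high above it that frame a rectangular pocket 140 mm (x) by 70 mm (y). The middle 58 mm of each long side is open. The box fits in either way round and cannot spin there. Origin at the centre of the underside.
- pocket (a point): Centre of the pocket's floor (top of the dark plate, 12 mm above the table); x along the pocket's length.
- cake_stand: White ceramic cake stand, fixed: round flat plate 176 mm across, its top 60 mm above the table, on a short stem and a foot 110 mm across. Origin at the centre of the foot's underside.
- stand_top (a point): Centre of the cake stand's flat top.
- pie: Bystander: pie in a foil dish 216 mm across, 40 mm high; origin at the centre of its underside.
- salad_bowl: Bystander: black bowl 160 mm across, 60 mm high; origin at the centre of its underside.
- paper_cup: Bystander: white cup 76 mm across, 90 mm high; origin at the centre of its underside.
- water_bottle: Bystander: blue drinking bottle 68 mm across, 190 mm high; origin at the centre of its underside.
- pill_box: Bystander: flat seven-day pill box 35 by 150 mm (y), 24 mm high; origin at the centre of its underside.
- tape_roll: Bystander: roll of white tape lying flat, 90 mm across, 24 mm high; origin at the centre of its underside.
- stapler: Bystander: stapler 140 mm long (x), 45 mm high; origin at the centre of its underside.
Things that resemble listed ones, but are neither listed nor needed, are in the scene too. Several things have the shape of the music_box; the one meant has the colours described above. There is more than one size of the holder; the one meant has the size given above.

How it is judged (in metres and radians):
On the way, in this order (a step that is already met when the one before it is completed fails the run):
1. the music box sits in the holding board's pocket, let go (horizontal distance between music_box and pocket below 0.01 m and z of music_box in the frame of pocket below 0.004 m and angle between the x axis of music_box and the x axis of holder, either way round below 0.15 rad and angle between music_box's own z axis and vertical below 0.06 rad and contact force between the fingers and music_box below 0.2 N), for 0.2 s.
2. the key is wound to its stop while the box sits in the pocket (horizontal distance between music_box and pocket below 0.01 m and z of music_box in the frame of pocket below 0.004 m and angle between the x axis of music_box and the x axis of holder, either way round below 0.15 rad and angle between music_box's own z axis and vertical below 0.06 rad and value of joint key above 4.05 rad), for 0.2 s.
At the end, for the whole second after the job is handed in: The music box stands upright (within 0.06 rad) and at rest on the cake stand, its centre within 25 mm of the stand's, the key still wound to within 0.2 rad of its stop (horizontal distance between music_box and stand_top below 0.025 m and z of music_box in the frame of stand_top between -0.004 and 0.004 m and angle between music_box's own z axis and vertical below 0.06 rad and linear speed of music_box below 0.02 m/s and value of joint key above 4 rad); the robot touches nothing.
It fails at once if the music box is tipped by more than 0.6 rad (angle between music_box's own z axis and vertical above 0.6 rad).
It fails at once if the music box is dropped or banged onto the cake stand (over 60 N) (contact force between music_box and cake_stand above 60 N).
It fails at once if a bystander is moved by more than 30 mm or tipped (distance of any of pie, salad_bowl, paper_cup, water_bottle, pill_box, tape_roll, stapler from where it was at the start of the episode above 0.03 m or angle between any of pie, salad_bowl, paper_cup, water_bottle, pill_box, tape_roll, stapler's own z axis and vertical above 0.4 rad).
It also fails if it takes over 72 s, if anything falls off the work surface, if the arm or the gripper's body presses on something with over 40 N, if the wrist force passes 120 N, or if a joint passes its speed limit or range.

## Robot

A 6-joint arm with a two-finger parallel gripper is mounted at the origin on the work surface. World frame = base frame: x ahead of the robot, y to its left, z up, the work surface at z = 0. Lengths are in mm, angles in rad, forces in N, time in s.
With the tool pointing down it reaches from about 275 to 1000 mm from the base axis. Payload 8.4 kg.
Tool frame: the origin (TCP) lies midway between the tips of the shut fingers; the grasp point (between the pads) lies 19 mm behind it; z points along the fingers, y is the line along which they close (so a half turn about z gives the same grasp; the last joint's range is limited). The gripper opens to 85 mm and grips with 20 to 120 N. Pads are 22 mm wide; open, the fingers measure 114 mm over their backs; the gripper's body (76 mm by 85 mm) begins 54 mm behind the grasp point. The pads swing forward as they close: fully open they stand 13 mm farther back than shut.
Start: joints at [-1.283, 0.353, 1.633, -0, 1.155, -0.002], TCP at [178.599, -598.941, 231.281] pointing down, gripper open.
Joint ranges: [-2.63, 2.63], [-0.92, 2.1], [0.06, 2.66], [-1.3, 4.44], [0, 2.69], [-3.02, 3.02]. Speed limits (rad/s): [2.22, 2.22, 2.79, 3.14, 3.14, 3.14].

## Interface

Orientations are given as [roll, pitch, yaw] about the fixed x, y, z axes, in that order (R = Rz(yaw) Ry(pitch) Rx(roll)).
In Python, from rig import r, cams gives the robot as it stands. The module is installed in compiled form; this text tells all that it offers.
- The arm moves only by the tool send_rows, never from a script. Its argument "targets" is one flat list of numbers, 7 for each row, row after row: the shift along the tool's x, y, z in m, then the turn, a rotation vector about the tool's x, y, z in rad, then the opening, from -1 (shut) to 1 (fully open). In form: [tx, ty, tz, wx, wy, wz, fingers, tx, ty, tz, wx, wy, wz, fingers, ...]. A call has 1 to 12 rows; each row is the pose to reach, as a shift and turn from the pose commanded when the call began, along the tool's axes at that moment; what a row does not reach only later rows make up. A row lasts 1/12 s, in which the tool goes at most 41.7 mm and 7.16 degrees, less where a joint would pass 70% of its speed; a pose out of reach is approached as far as the arm can. A call with a gripper value outside its range is refused whole. The fingers move at their own pace and stop on an object; "grip_force" is the grip in N (left out, the last holds). Time passes only in rows, so rows that repeat a pose let the fingers close. It gives the time, the measured TCP pose, the force, the opening and the grip force at its end, in the units of the state.
- r.sense(): the state, without advancing time (a new reading comes with each control period).
- cams.grab_frame(name): name is "scene" or "top" or "wrist"; returns a dict with "color" (480x640x3 uint8, blue, green, red), "fx", "fy", "cx", "cy" (pixels), "k1" (the pictures are not rectified: a ray, as slopes to the right and down, at radius r is drawn at 1 + k1 r^2 times it, then the intrinsics apply), "xyz" and "attitude" of the camera in the world. Camera axes: x right, y down, z forward; pixel columns grow to the right and rows downward; lengths in mm; the calibration is good to about 2 mm. A picture is of the moment at which its call begins. There is no depth.
- r.sign_off(): hands the job in; it is judged then, once.
The state is a dict: "clock": time; "qpos": joint angles; "qvel": joint speeds; "joint_efforts": joint torques, N m; "eef_pos": TCP position; "tcp_rot": TCP orientation; "contact_force": force on the tool from outside, world axes, zero at the start; "wrist_torque": the same for the moment, N m; "opening": opening from 0.0 (shut) to 1.0 (fully open); "grasp_force": force on a finger pad.
Only numpy, scipy, OpenCV 4.12 (cv2) and the standard library are available. Lean on these libraries where they do the work, as an engineer would, in place of code of your own. Each camera call takes 0.05 s, during which the arm holds its last target. There are 200 camera calls.

## Working session

There is one attempt and no reset: what is moved stays moved. The work goes in short steps, Python scripts to look and compute and a tool call to move; the robot and the scene stay as the last step left them, time stands still between calls to the robot, and variables do not carry over. Pictures are saved under pics/ and viewed, at most 10 in all, crops included, and the job is handed in when it is done.

Besides the shell and the picture viewer there is one more tool, called after "Request:" in YAML: its name, and indented under it one key for each argument. send_rows: Moves the arm, as the interface text tells. Its arguments: {"type":"object","properties":{"targets":{"type":"array"},"grip_force":{"type":"number"}},"required":["targets"]}

```bash
mkdir -p pics; python3 - <<'E'
from rig import r,cams
import cv2,json
print(r.sense())
for n in("scene","top"):
    f=cams.grab_frame(n); cv2.imwrite(f"pics/{n}0.png",f["color"])
    print(n,{k:v for k,v in f.items() if k!="color"})
E
```

```text
{'clock': 0.0, 'qpos': array([-1.28342539e+00,  3.53635399e-01,  1.63414833e+00,  4.15677014e-05,
        1.15516872e+00, -2.40347754e-03]), 'qvel': array([-0.00033985, -0.00036981,  0.00013985,  0.0008919 , -0.00149284,
       -0.00191094]), 'joint_efforts': array([-1.17399992e-03, -6.05250120e+01, -3.42067158e+01,  3.40486474e-05,
        9.42953717e-03, -1.03868769e-05]), 'eef_pos': array([ 178.46135048, -598.48592584,  230.56355726]), 'tcp_rot': array([-3.14023296e+00, -4.12740139e-05,  2.89757578e-01]), 'contact_force': array([0.01146895, 0.18036791, 0.84276861]), 'wrist_torque': array([ 0.02460933, -0.00524824,  0.00359862]), 'grasp_force': 0.0, 'opening': 0.997035092219945}
scene {'fx': 443.07163429481545, 'fy': 443.07163429481545, 'cx': 319.43371855734836, 'cy': 239.16720117735125, 'k1': -0.059042664582857673, 'xyz': array([1333.08566368,  325.64582498,  868.28316095]), 'attitude': array([-2.2920447 ,  0.00270967,  1.9566066 ])}
top {'fx': 506.31645401349175, 'fy': 506.31645401349175, 'cx': 315.3190846289101, 'cy': 236.74693597063475, 'k1': -0.1023259490167109, 'xyz': array([ 389.22479607,   -7.94859932, 1215.56317153]), 'attitude': array([-3.04787843,  0.01346041, -1.58731779])}
```

View pics/top0.png

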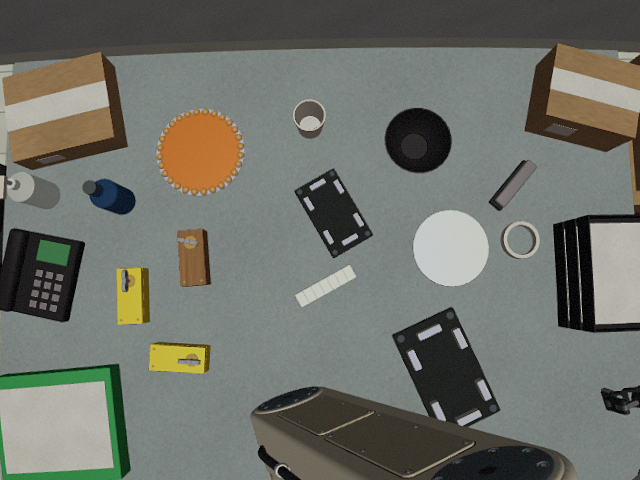

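View pics/scene0.png

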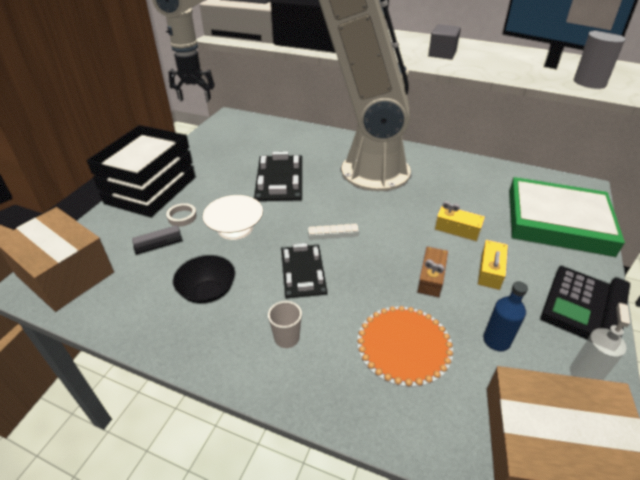

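The top view shows the wooden box at about (193,258) with its key end towards the top of the image. The small board is at (333,213), about 80 px or 190 mm long, so it's the one meant. The stand is at (451,248) and the yellow boxes are decoys. The scene view agrees.

```bash
cat >h.py <<'E'
import cv2,numpy as np
from scipy.spatial.transform import Rotation as R
def cam2w(f): return R.from_euler('xyz',f["attitude"]).as_matrix()
def rays(f,px):
    px=np.atleast_2d(np.asarray(px,float))
    d=np.c_[(px[:,0]-f["cx"])/f["fx"],(px[:,1]-f["cy"])/f["fy"]]
    u=d.copy()
    for _ in range(20): u=d/(1+f["k1"]*(u**2).sum(1,keepdims=True))
    return np.c_[u,np.ones(len(u))]@cam2w(f).T
def onplane(f,px,z):
    d=rays(f,px); c=np.asarray(f["xyz"]); return (c+d*((z-c[2])/d[:,2])[:,None])[:,:2]
def proj(f,p):
    q=(np.atleast_2d(p)-f["xyz"])@cam2w(f); u=q[:,:2]/q[:,2:]
    u=u*(1+f["k1"]*(u**2).sum(1,keepdims=True)); return u*f["fx"]+[f["cx"],f["cy"]]
def biggest(m):
    c,_=cv2.findContours(m.astype(np.uint8),cv2.RETR_EXTERNAL,cv2.CHAIN_APPROX_NONE)
    return max(c,key=cv2.contourArea)[:,0,:].astype(float)
def rect(P):
    (c,(w,h),a)=cv2.minAreaRect(P.astype(np.float32)); 
    b=cv2.boxPoints((c,(w,h),a)); e=[b[1]-b[0],b[2]-b[1]]; L=max(e,key=np.linalg.norm)
    return np.round(c,1),sorted([round(w,1),round(h,1)]),round(float(np.arctan2(L[1],L[0])),3)
E
python3 - <<'E'
from rig import r,cams
from h import *
f=cams.grab_frame("top"); I=f["color"]; H=cv2.cvtColor(I,cv2.COLOR_BGR2HSV)
def win(m,x0,y0,x1,y1):
    o=np.zeros_like(m); o[y0:y1,x0:x1]=m[y0:y1,x0:x1]; return o
d=win(H[...,2]<70,280,155,385,270); P=biggest(cv2.morphologyEx(d.astype(np.uint8),cv2.MORPH_CLOSE,np.ones((5,5))))
print("board",rect(onplane(f,P,12)))
# cleats, z=30
cl=win((H[...,2]>150),300,165,370,255); cl&=cv2.morphologyEx(cv2.fillPoly(np.zeros(cl.shape,np.uint8),[P.astype(int)],1),cv2.MORPH_ERODE,np.ones((3,3)))>0
c,_=cv2.findContours(cl.astype(np.uint8),0,1)
for k in c:
    if cv2.contourArea(k)>15: print(" cleat",rect(onplane(f,k[:,0],30)))
w=win((H[...,2]>170)&(H[...,1]<40),400,195,500,300); P=biggest(w)
print("stand",cv2.minEnclosingCircle(onplane(f,P,60).astype(np.float32)))
b=win((H[...,1]>90),165,215,225,300); P=biggest(cv2.morphologyEx(b.astype(np.uint8),cv2.MORPH_CLOSE,np.ones((5,5))))
print("box all",rect(onplane(f,P,55)),P.min(0),P.max(0))
for y in (245,265,280): print([tuple(H[y,x]) [1:] for x in range(174,214,2)])
cv2.imwrite("pics/crop1.png",np.hstack([cv2.resize(I[220:300,160:230],None,fx=6,fy=6),cv2.resize(I[165:265,290:377],(400,480),interpolation=2)]))
E
```

```text
board (array([560.3, -36.8]), [111.2, 187.8], 0.508)
 cleat (array([495.1, -74.8]), [10.2, 38.0], -1.069)
 cleat (array([501.2, -24. ]), [10.2, 31.9], 0.498)
 cleat (array([541.2, -95.6]), [10.6, 32.0], 0.514)
 cleat (array([581.7,  20.6]), [10.6, 31.4], 0.499)
 cleat (array([621.2, -51.3]), [10.2, 31.6], 0.513)
 cleat (array([ 6.277e+02, -6.000e-01]), [10.5, 38.1], -1.063)
stand ((467.5376281738281, -304.619873046875), 87.80838012695312)
box all (array([456.4, 289. ]), [69.2, 129.7], 0.075) [177. 229.] [210. 286.]
[(np.uint8(13), np.uint8(133)), (np.uint8(13), np.uint8(134)), (np.uint8(114), np.uint8(125)), (np.uint8(140), np.uint8(131)), (np.uint8(146), np.uint8(133)), (np.uint8(142), np.uint8(144)), (np.uint8(145), np.uint8(165)), (np.uint8(153), np.uint8(162)), (np.uint8(150), np.uint8(161)), (np.uint8(140), np.uint8(160)), (np.uint8(115), np.uint8(155)), (np.uint8(54), np.uint8(95)), (np.uint8(127), np.uint8(116)), (np.uint8(143), np.uint8(130)), (np.uint8(149), np.uint8(137)), (np.uint8(157), np.uint8(39)), (np.uint8(184), np.uint8(47)), (np.uint8(18), np.uint8(113)), (np.uint8
[... 617 characters left out ...]
(45)), (np.uint8(13), np.uint8(122)), (np.uint8(15), np.uint8(133))]
[(np.uint8(10), np.uint8(133)), (np.uint8(15), np.uint8(138)), (np.uint8(15), np.uint8(136)), (np.uint8(73), np.uint8(122)), (np.uint8(140), np.uint8(133)), (np.uint8(140), np.uint8(146)), (np.uint8(140), np.uint8(124)), (np.uint8(145), np.uint8(128)), (np.uint8(143), np.uint8(136)), (np.uint8(140), np.uint8(131)), (np.uint8(143), np.uint8(128)), (np.uint8(140), np.uint8(129)), (np.uint8(145), np.uint8(132)), (np.uint8(146), np.uint8(154)), (np.uint8(147), np.uint8(151)), (np.uint8(143), np.uint8(125)), (np.uint8(159), np.uint8(61)), (np.uint8(161), np.uint8(54)), (np.uint8(48), np.uint8(80)), (np.uint8(19), np.uint8(136))]
```

View pics/crop1.png

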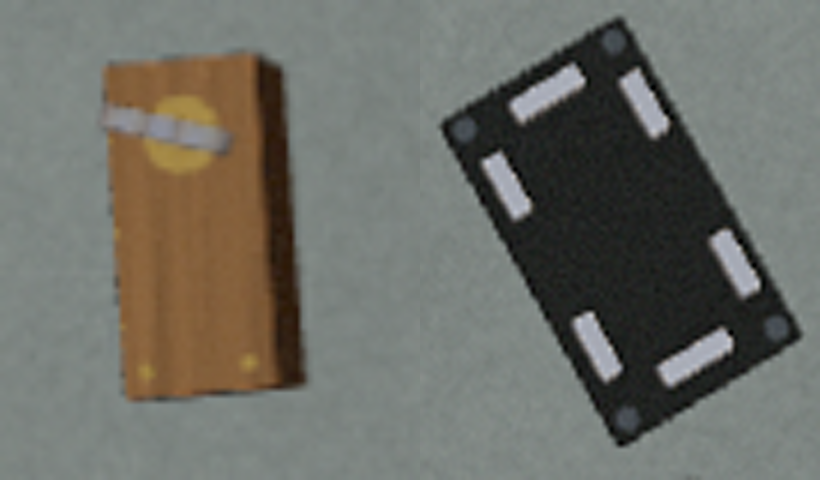

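```bash
python3 - <<'E'
from rig import r,cams
from h import *
f=cams.grab_frame("top"); I=f["color"]; H=cv2.cvtColor(I,cv2.COLOR_BGR2HSV)
m=((H[...,1]>75)&(H[...,2]>90)).astype(np.uint8); o=np.zeros_like(m); o[222:292,170:215]=m[222:292,170:215]
P=biggest(cv2.morphologyEx(o,cv2.MORPH_CLOSE,np.ones((7,7))))
print("box top",rect(onplane(f,P,55)))
m=((H[...,1]<60)&(H[...,2]>120)&(H[...,0]<=180)&((I[...,0].astype(int)-I[...,1])>=0)).astype(np.uint8); o[:]=0;o[235:252,176:202]=m[235:252,176:202]
d=((H[...,0]>17)&(H[...,0]<28)&(H[...,1]>110)&(H[...,2]>140)); o2=np.zeros_like(o); o2[230:255,176:206]=d[230:255,176:206]
print("disc",onplane(f,np.argwhere(o2)[:,::-1].mean(0),55),o2.sum())
print("key",rect(onplane(f,np.argwhere(o)[:,::-1],91)),o.sum())
E
```

```text
box top (array([456.2, 294. ]), [60.1, 129.7], 0.072)
disc [[491.16777865 297.95414847]] 78
key (array([491. , 295.1]), [7.1, 40.2], 1.339) 44
```

Measured poses:
- **Box:** centre (456.2, 294.0), yaw 0.072. The face measures 60×130, so the size checks out.
- **Board:** centre (561.4, -37.6), yaw 0.506.
- **Stand:** centre (467.5, -304.6).

Moving above the grasp.

Request:
send_rows:
  targets: [0.5,-0.78,0,0,0,-2.92,1,0.5,-0.78,0,0,0,-2.92,1,0.5,-0.78,0,0,0,-2.92,1,0.5,-0.78,0,0,0,-2.92,1,0.5,-0.78,0,0,0,-2.92,1,0.5,-0.78,0,0,0,-2.92,1,0.5,-0.78,0,0,0,-2.92,1,0.5,-0.78,0,0,0,-2.92,1,0.5,-0.78,0,0,0,-2.92,1,0.5,-0.78,0,0,0,-2.92,1,0.5,-0.78,0,0,0,-2.92,1,0.5,-0.78,0,0,0,-2.92,1]
  grip_force: 40

```text
clock: 1.2
eef_pos: [316.8, -116.6, 231.5]
tcp_rot: [3.141, 0.001, 1.795]
contact_force: [1.1, 0.4, -1.0]
opening: 0.996
grasp_force: 0.0
```

```bash
cat >go.py <<'E'
# usage: go.py x y z yaw  -> shift & turn from the measured pose
import sys
from rig import r
from h import *
s=r.sense(); p=np.array(s["eef_pos"]); M=R.from_euler('xyz',s["tcp_rot"])
x,y,z,yaw=map(float,sys.argv[1:])
d=M.inv().apply(np.array([x,y,z])-p)/1000; w=(M.inv()*R.from_euler('xyz',[np.pi,0,yaw])).as_rotvec()
print("t",round(s["clock"],2),"pos",p.round(1),"rot",np.round(s["tcp_rot"],3),"q",np.round(s["qpos"],2),"F",np.round(s["contact_force"],1),"tau",np.round(s["wrist_torque"],2),"open",round(s["opening"],3),"gf",s["grasp_force"])
print("shift",d.round(4),"turn",w.round(3))
E
python3 go.py 436.3 292.6 231 3.2136
```

```text
t 1.2 pos [ 316.8 -116.6  231.5] rot [3.141e+00 1.000e-03 1.795e+00] q [-0.36 -0.13  2.19  0.    1.08 -0.58] F [ 1.1  0.4 -1. ] tau [-0.08 -0.1   0.04] open 0.996 gf 0.0
shift [0.3724 0.2076 0.0005] turn [ 0.000e+00  1.000e-03 -1.418e+00]
```

Request:
send_rows:
  targets: [0.372,0.208,0,0,0,-1.418,1,0.372,0.208,0,0,0,-1.418,1,0.372,0.208,0,0,0,-1.418,1,0.372,0.208,0,0,0,-1.418,1,0.372,0.208,0,0,0,-1.418,1,0.372,0.208,0,0,0,-1.418,1,0.372,0.208,0,0,0,-1.418,1,0.372,0.208,0,0,0,-1.418,1,0.372,0.208,0,0,0,-1.418,1,0.372,0.208,0,0,0,-1.418,1,0.372,0.208,0,0,0,-1.418,1,0.372,0.208,0,0,0,-1.418,1]

```text
clock: 2.2
eef_pos: [439.7, 293.1, 230.9]
tcp_rot: [3.141, 0.0, -3.065]
contact_force: [-0.3, -0.9, -0.3]
opening: 0.998
grasp_force: 0.0
```

```bash
python3 go.py 436.3 292.6 140 3.2136; python3 - <<'E'
from rig import cams
from h import *
f=cams.grab_frame("wrist"); cv2.imwrite("pics/w1.png",f["color"]); print({k:v for k,v in f.items() if k!="color"})
print(proj(f,[[436.3,292.6,55],[456.2,294,55],[491.1,296.5,91]]))
E
```

```text
t 2.2 pos [439.7 293.1 230.9] rot [ 3.141  0.    -3.065] q [ 0.58  0.2   1.84  0.    1.1  -1.06] F [-0.3 -0.9 -0.3] tau [-0.01 -0.   -0.  ] open 0.998 gf 0.0
shift [ 0.0035 -0.0003  0.0909] turn [0.001 0.    0.004]
{'fx': 351.6763943997921, 'fy': 351.6763943997921, 'cx': 315.4251722514754, 'cy': 238.1654641563991, 'k1': -0.03422601420094656, 'xyz': array([364.23002374, 286.89216796, 374.06387042]), 'attitude': array([2.84188801e+00, 7.94389594e-04, 1.64756557e+00])}
[[315.87483853 211.08040774]
 [315.72892529 231.73996777]
 [315.50990365 281.51910423]]
```

View pics/w1.png

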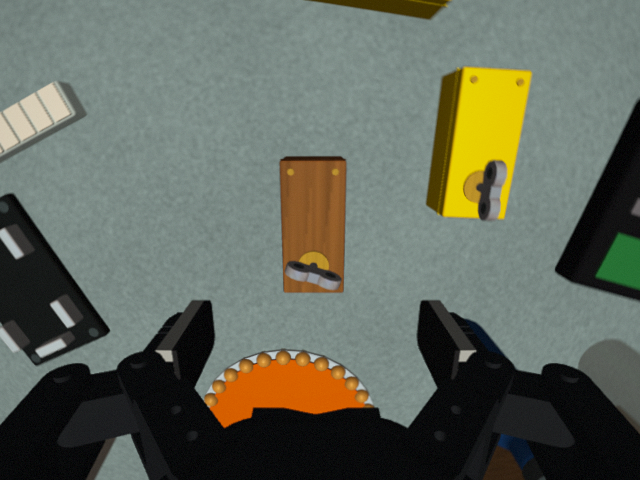

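The wrist view shows the box top spanning about (281-346, 158-292) and the key at (313,273). I'll measure this properly.

```bash
python3 - <<'E'
from rig import cams
from h import *
f=cams.grab_frame("wrist"); I=f["color"]; H=cv2.cvtColor(I,cv2.COLOR_BGR2HSV)
m=((H[...,1]>75)&(H[...,2]>75)).astype(np.uint8); o=np.zeros_like(m); o[145:300,265:360]=m[145:300,265:360]
P=biggest(cv2.morphologyEx(o,cv2.MORPH_CLOSE,np.ones((15,15))))
print("box",P.min(0),P.max(0),rect(onplane(f,P,55)))
print(onplane(f,[[315,251]],55), proj(f,[[391.4,289.3,55],[521,298.7,55],[491.1,296.5,55]]))
print([int(v) for v in H[150:170,310,2]],[int(v) for v in H[284:300,335,2]])
E
```

```text
box [282. 161.] [348. 293.] (array([454.5, 291.2]), [59.5, 129.4], 0.072)
[[474.63738326 293.00428541]] [[317.84137287 162.71595691]
 [317.21232598 295.08756578]
 [317.31454118 267.17881045]]
[139, 140, 138, 136, 137, 139, 127, 76, 42, 41, 43, 76, 129, 135, 135, 137, 137, 134, 138, 137] [156, 148, 149, 142, 144, 142, 138, 134, 134, 130, 139, 143, 144, 140, 142, 140]
```

```bash
python3 go.py 435.5 291.4 27 3.2136
```

```text
t 2.3 pos [438.9 290.5 230.8] rot [-3.141e+00 -1.000e-03 -3.073e+00] q [ 0.58  0.2   1.84 -0.    1.1  -1.06] F [-0.6  0.1 -0.8] tau [ 0.03  0.01 -0.03] open 1.004 gf 0.0
shift [0.0031 0.0012 0.2038] turn [-0.001 -0.001 -0.004]
```

Request:
send_rows:
  targets: [0.003,0.001,0.03,0,0,0,1,0.003,0.001,0.06,0,0,0,1,0.003,0.001,0.09,0,0,0,1,0.003,0.001,0.115,0,0,0,1,0.003,0.001,0.135,0,0,0,1,0.003,0.001,0.155,0,0,0,1,0.003,0.001,0.172,0,0,0,1,0.003,0.001,0.187,0,0,0,1,0.003,0.001,0.196,0,0,0,1,0.003,0.001,0.203,0,0,0,1,0.003,0.001,0.203,0,0,0,1,0.003,0.001,0.203,0,0,0,1]

```text
clock: 3.3
eef_pos: [436.2, 290.5, 28.6]
tcp_rot: [3.142, 0.0, -3.076]
contact_force: [0.4, 0.0, 0.2]
opening: 0.999
grasp_force: 0.0
```

Request:
send_rows:
  targets: [0,0,0,0,0,0,0.4,0,0,0,0,0,0,0.2,0,0,0,0,0,0,-0.2,0,0,0,0,0,0,-0.6,0,0,0,0,0,0,-1,0,0,0,0,0,0,-1,0,0,0,0,0,0,-1,0,0,0,0,0,0,-1]
  grip_force: 40

```text
clock: 3.97
eef_pos: [436.6, 291.0, 29.3]
tcp_rot: [3.141, 0.001, -3.075]
contact_force: [-1.0, -1.3, 5.7]
opening: 0.694
grasp_force: 43.2
```

```bash
python3 go.py 435.5 291.4 130 3.2136
```

```text
t 3.97 pos [436.6 291.   29.3] rot [ 3.141e+00  1.000e-03 -3.075e+00] q [ 0.59  0.48  1.99 -0.    0.66 -1.05] F [-1.  -1.3  5.7] tau [-0.18  0.09  0.11] open 0.694 gf 43.1768524646759
shift [ 0.0009  0.0006 -0.1007] turn [ 0.001  0.001 -0.006]
```

Request:
send_rows:
  targets: [0,0,-0.005,0,0,0,-1,0,0,-0.015,0,0,0,-1,0,0,-0.03,0,0,0,-1,0,0,-0.05,0,0,0,-1,0,0,-0.075,0,0,0,-1,0,0,-0.1,0,0,0,-1,0,0,-0.12,0,0,0,-1,0,0,-0.13,0,0,0,-1,0,0,-0.13,0,0,0,-1]

```text
clock: 4.72
eef_pos: [437.2, 291.4, 161.0]
tcp_rot: [3.139, 0.004, -3.075]
contact_force: [-0.4, 0.2, -2.9]
opening: 0.694
grasp_force: 44.8
```

```bash
python3 go.py 545.0 -46.7 158 3.648
```

```text
t 4.72 pos [437.2 291.4 161. ] rot [ 3.139  0.004 -3.075] q [ 0.59  0.28  1.91  0.    0.94 -1.05] F [-0.4  0.2 -2.9] tau [0.08 0.02 0.03] open 0.694 gf 44.7640335559845
shift [-0.0852 -0.3445  0.0026] turn [ 0.001  0.004 -0.44 ]
```

Request:
send_rows:
  targets: [-0.003,-0.01,0,0,0,-0.013,-1,-0.009,-0.034,0,0,0,-0.044,-1,-0.017,-0.069,0,0,0,-0.088,-1,-0.026,-0.107,0,0,0,-0.136,-1,-0.037,-0.148,0,0,0,-0.19,-1,-0.047,-0.189,0,0,0,-0.242,-1,-0.057,-0.231,0,0,0,-0.295,-1,-0.066,-0.269,0,0,0,-0.343,-1,-0.075,-0.303,0,0,0,-0.387,-1,-0.081,-0.327,0,0,0,-0.418,-1,-0.085,-0.344,0,0,0,-0.44,-1,-0.085,-0.344,0,0,0,-0.44,-1]

```text
clock: 5.72
eef_pos: [543.8, -50.1, 156.9]
tcp_rot: [-3.141, -0.001, -2.637]
contact_force: [0.1, -0.6, -3.9]
opening: 0.691
grasp_force: 44.9
```

Request:
send_rows:
  targets: [0,0,0,0,0,0,-1,0,0,0,0,0,0,-1,0,0,0,0,0,0,-1]

```text
clock: 5.97
eef_pos: [542.9, -46.1, 157.6]
tcp_rot: [3.141, -0.001, -2.635]
contact_force: [0.1, 1.2, -3.5]
opening: 0.696
grasp_force: 44.9
```

```bash
python3 go.py 545.0 -46.7 80 3.648; python3 - <<'E'
from rig import cams
from h import *
f=cams.grab_frame("wrist"); cv2.imwrite("pics/w2.png",f["color"])
f=cams.grab_frame("top"); cv2.imwrite("pics/t2.png",f["color"])
E
```

```text
t 5.97 pos [542.9 -46.1 157.6] rot [ 3.141e+00 -1.000e-03 -2.635e+00] q [-0.09  0.32  1.87  0.    0.95 -2.17] F [ 0.1  1.2 -3.5] tau [-0.05  0.09 -0.03] open 0.696 gf 44.942598938941956
shift [-0.0016 -0.0017  0.0776] turn [ 0.001 -0.001  0.   ]
```

View pics/w2.png

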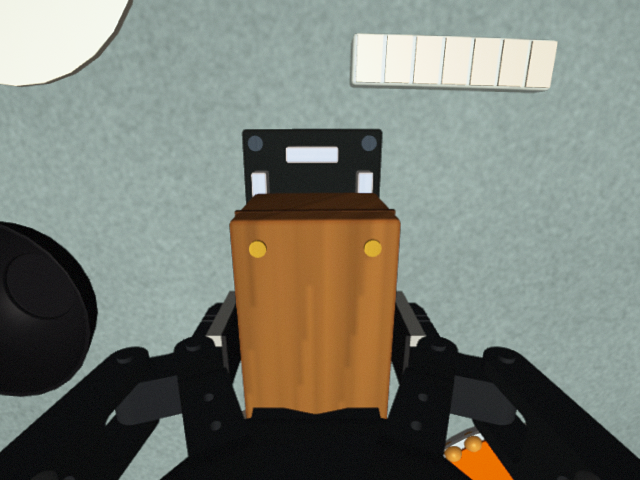

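```bash
python3 - <<'E'
from rig import cams
from h import *
f=cams.grab_frame("wrist"); I=f["color"]; H=cv2.cvtColor(I,cv2.COLOR_BGR2HSV)
# board end: cleats by bright mask
m=((H[...,2]>180)&(H[...,1]<60)).astype(np.uint8); o=np.zeros_like(m); o[135:200,245:380]=m[135:200,245:380]
u=np.array([np.cos(.506),np.sin(.506)]); v=np.array([-u[1],u[0]]); C=np.array([561.4,-37.6])
for k in cv2.findContours(o,0,1)[0]:
    if cv2.contourArea(k)>20:
        x=onplane(f,k[:,0],30)-C; print("cleat px",k[:,0].min(0),k[:,0].max(0),"u",(x@u).min().round(1),(x@u).max().round(1),"v",(x@v).min().round(1),(x@v).max().round(1))
# screws on box top, row edges
y=(H[...,0]>18)&(H[...,0]<30)&(H[...,1]>150)&(H[...,2]>170); o[:]=0;o[235:262,240:390]=y[235:262,240:390]
for k in cv2.findContours(o,0,1)[0]:
    if cv2.contourArea(k)>50:
        x=onplane(f,k[:,0].mean(0),183.5)[0]-C; print("screw",k[:,0].mean(0),x@u,x@v)
w=((H[...,1]>90)&(H[...,2]>100)).astype(np.uint8)
for row in (230,240,270,290):
    c=np.where(w[row,220:410])[0]+220; x=onplane(f,[[c.min(),row],[c.max(),row]],183.5)-C; print("row",row,c.min(),c.max(),"u",x@u,"v",x@v,"mid",(x@v).mean())
g=cv2.cvtColor(I,6).astype(int); col=g[185:235,290]; print([int(a) for a in col])
E
```

```text
cleat px [252 173] [266 195] u -64.4 -47.4 v -48.1 -37.1
cleat px [358 172] [372 192] u -65.3 -49.9 v 33.9 44.9
cleat px [286 147] [337 161] u -83.8 -73.4 v -21.2 17.3
screw [372.36170213 248.31914894] -55.82985450311014 21.283155998270058
screw [256.82978723 249.23404255] -55.4056627297682 -19.59059251653609
row 230 230 399 u [-62.4639627  -62.57906992] v [-28.62824553  30.24799088] mid 0.8098726773400085
row 240 231 398 u [-58.81260768 -58.92922047] v [-28.52972543  30.15649357] mid 0.8133840683540008
row 270 233 396 u [-47.46117271 -47.58394355] v [-28.59637322  30.24432828] mid 0.82397753244447
row 290 235 395 u [-39.53890981 -39.66483456] v [-28.40541554  30.43717328] mid 1.0158788704424886
[34, 33, 30, 30, 29, 33, 33, 32, 36, 40, 39, 36, 36, 41, 37, 37, 36, 41, 39, 37, 41, 38, 39, 33, 27, 26, 41, 43, 43, 43, 42, 41, 40, 49, 62, 85, 106, 109, 111, 116, 121, 120, 119, 122, 120, 121, 122, 122, 123, 120]
```

Box and board are roughly aligned: relative u is about 0 and v about +2.2 mm. I'll correct v and lower.

Request:
send_rows:
  targets: [0,-0.002,0.008,0,0,0,-1,0,-0.0022,0.022,0,0,0,-1,0,-0.0022,0.038,0,0,0,-1,0,-0.0022,0.054,0,0,0,-1,0,-0.0022,0.068,0,0,0,-1,0,-0.0022,0.08,0,0,0,-1,0,-0.0022,0.088,0,0,0,-1,0,-0.0022,0.092,0,0,0,-1,0,-0.0022,0.092,0,0,0,-1,0,-0.0022,0.092,0,0,0,-1]

```text
clock: 6.95
eef_pos: [545.0, -48.9, 66.5]
tcp_rot: [-3.141, 0.0, -2.635]
contact_force: [0.2, 0.2, -3.9]
opening: 0.694
grasp_force: 44.9
```

```bash
python3 go.py 545.0 -46.7 41 3.648; python3 - <<'E'
from rig import cams
from h import *
f=cams.grab_frame("wrist"); I=f["color"]; H=cv2.cvtColor(I,cv2.COLOR_BGR2HSV)
u=np.array([np.cos(.506),np.sin(.506)]); v=np.array([-u[1],u[0]]); C=np.array([561.4,-37.6])
cv2.imwrite("pics/w3.png",cv2.resize(I[90:330,200:440],None,fx=2.5,fy=2.5))
E
```

```text
t 6.95 pos [545.  -48.9  66.5] rot [-3.141  0.    -2.635] q [-0.09  0.45  1.93  0.    0.77 -2.17] F [ 0.2  0.2 -3.9] tau [-0.07  0.1  -0.04] open 0.694 gf 44.918898940086365
shift [-0.0011  0.0019  0.0255] turn [-0.  0. -0.]
```

View pics/w3.png

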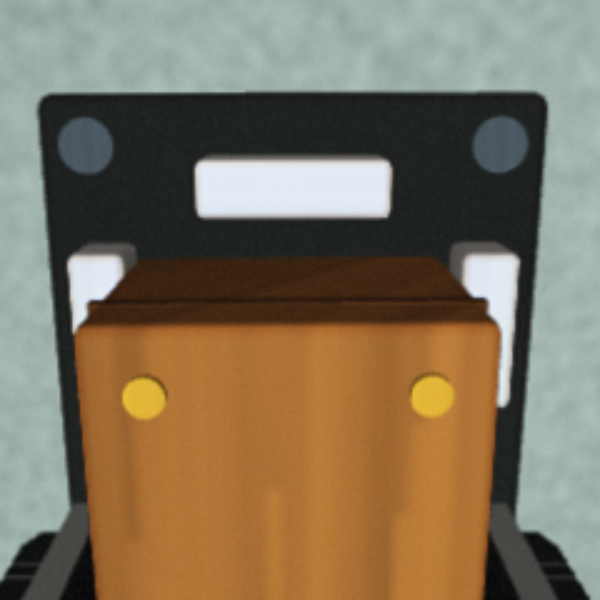

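```bash
python3 - <<'E'
from rig import cams
from h import *
f=cams.grab_frame("wrist")
u=np.array([np.cos(.506),np.sin(.506)]); v=np.array([-u[1],u[0]]); C=np.array([561.4,-37.6])
def q(x,y,z): p=onplane(f,[[200+(x-1)/2.5,90+(y-1)/2.5]],z)[0]-C; return np.round([p@u,p@v],1)
print("box bottom",q(132,258,37.3),q(442,258,37.3),"top",q(76,325,92.3),q(499,325,92.3))
print("cleat end inner",q(195,217,30),q(391,217,30),"side inner",q(123,255,30),q(463,255,30),"board end",q(42,95,12),q(546,95,12))
E
```

```text
box bottom [-65.7 -33.6] [-65.8  27.8] top [-65.9 -31.8] [-66.   26.6]
cleat end inner [-72.9 -21.6] [-72.9  18.2] side inner [-65.1 -36.7] [-65.2  33.3] board end [-96.9 -55.9] [-97.   52.9]
```

Request:
send_rows:
  targets: [0.002,0.0011,0,0,0,0,-1,0.002,0.0011,0,0,0,0,-1,0.002,0.0011,0.004,0,0,0,-1,0.002,0.0011,0.009,0,0,0,-1,0.002,0.0011,0.014,0,0,0,-1,0.002,0.0011,0.018,0,0,0,-1,0.002,0.0011,0.021,0,0,0,-1,0.002,0.0011,0.023,0,0,0,-1,0.002,0.0011,0.024,0,0,0,-1,0.002,0.0011,0.024,0,0,0,-1]

```text
clock: 7.88
eef_pos: [542.3, -48.9, 42.0]
tcp_rot: [3.141, -0.0, -2.635]
contact_force: [0.1, -0.3, -4.1]
opening: 0.69
grasp_force: 45.0
```

Request:
send_rows:
  targets: [0,0,0.0008,0,0,0,-1,0,0,0.0015,0,0,0,-1,0,0,0.0015,0,0,0,-1]

```text
clock: 8.13
eef_pos: [542.5, -48.9, 41.3]
tcp_rot: [-3.141, 0.0, -2.635]
contact_force: [-2.2, -0.5, 3.6]
opening: 0.696
grasp_force: 45.7
```

Request:
send_rows:
  targets: [0,0,0,0,0,0,0.6,0,0,0,0,0,0,0.8,0,0,0,0,0,0,1,0,0,0,0,0,0,1,0,0,-0.01,0,0,0,1,0,0,-0.03,0,0,0,1,0,0,-0.055,0,0,0,1,0,0,-0.08,0,0,0,1,0,0,-0.105,0,0,0,1,0,0,-0.12,0,0,0,1,0,0,-0.12,0,0,0,1]

```text
clock: 9.05
eef_pos: [544.7, -49.1, 165.1]
tcp_rot: [-3.138, 0.005, -2.635]
contact_force: [0.6, 0.1, -0.4]
opening: 1.0
grasp_force: 0.0
```

```bash
python3 go.py 592 -20.6 162 3.648; python3 - <<'E'
from rig import cams
from h import *
f=cams.grab_frame("wrist"); cv2.imwrite("pics/w4.png",f["color"])
E
```

```text
t 9.05 pos [544.7 -49.1 165.1] rot [-3.138  0.005 -2.635] q [-0.09  0.3   1.87  0.    0.96 -2.17] F [ 0.6  0.1 -0.4] tau [-0.01 -0.02  0.03] open 1.0 gf 0.0
shift [-0.0552  0.002   0.0034] turn [-0.004  0.005 -0.   ]
```

View pics/w4.png

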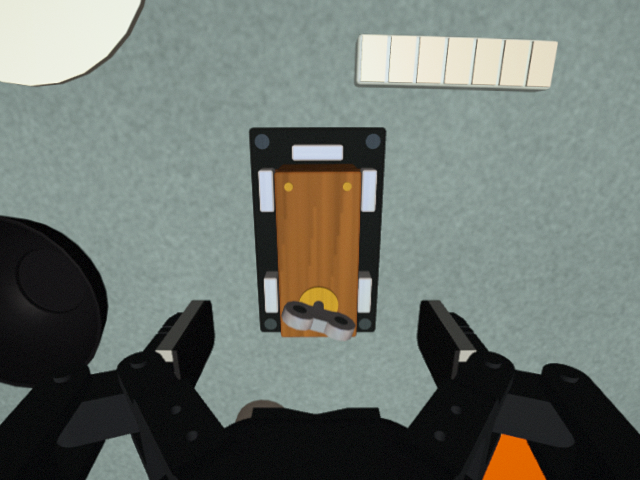

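The box is seated in the pocket, let go and level. The key is at about (319,316).

```bash
python3 - <<'E'
from rig import cams
from h import *
f=cams.grab_frame("wrist"); I=f["color"]; H=cv2.cvtColor(I,cv2.COLOR_BGR2HSV)
u=np.array([np.cos(.506),np.sin(.506)]); v=np.array([-u[1],u[0]]); C=np.array([561.4,-37.6])
w=((H[...,1]>90)&(H[...,2]>90)).astype(np.uint8); o=np.zeros_like(w); o[160:345,265:375]=w[160:345,265:375]
P=biggest(cv2.morphologyEx(o,cv2.MORPH_CLOSE,np.ones((25,25)))); c,s,a=rect(onplane(f,P,67)); print("box",c,s,a,"key axis",c+35*np.array([np.cos(a),np.sin(a)]))
o[:]=0;k=(H[...,1]<70)&(H[...,2]>40); m=k[298:342,278:360].astype(np.uint8); 
cv2.imwrite("pics/w5.png",np.hstack([cv2.resize(I[290:350,275:365],(540,360),interpolation=2)]))
t=cams.grab_frame("top"); T=t["color"]; p=proj(t,[[591,-21.5,100]])[0].astype(int); print(p)
cv2.imwrite("pics/t5.png",cv2.resize(T[p[1]-25:p[1]+25,p[0]-40:p[0]+40],(576,360),interpolation=2))
a=cv2.imread("pics/w5.png"); b=cv2.imread("pics/t5.png"); b=cv2.resize(b,(540,338)); cv2.imwrite("pics/k5.png",cv2.resize(np.vstack([a,b]),None,fx=.85,fy=.85))
E
```

```text
box [557.6 -40.6] [59.3, 128.2] 0.512 key axis [588.11182429 -23.45273846]
[326 193]
```

View pics/k5.png

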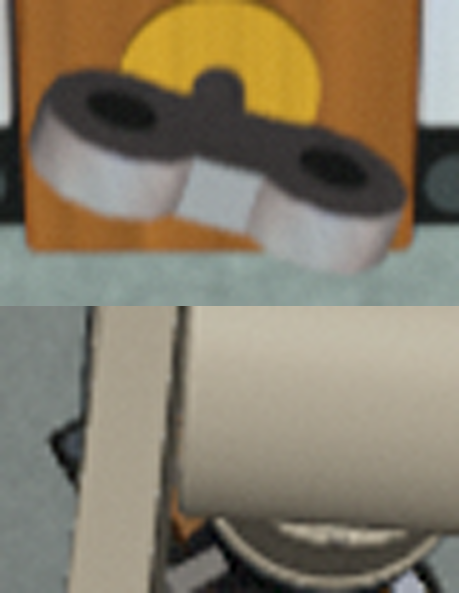

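```bash
python3 - <<'E'
from rig import cams
from h import *
f=cams.grab_frame("wrist")
for pts,z in (([(110,178),(322,235)],102),([(180,190),(255,210)],95),([(35,140),(405,205)],91),([(122,110),(334,168)],91)):
    p=onplane(f,[(275+x/5.1,290+y/5.1) for x,y in pts],z); d=p[1]-p[0]; print(z,p.round(1).tolist(),p.mean(0).round(1),np.linalg.norm(d).round(1),np.arctan2(d[1],d[0]).round(3))
E
python3 go.py 588.5 -22.5 180 1.7
```

```text
102 [[588.0, -37.8], [582.1, -9.9]] [585.  -23.9] 28.5 1.78
95 [[588.9, -27.2], [586.8, -17.0]] [587.8 -22.1] 10.4 1.782
91 [[593.9, -46.7], [578.4, 1.7]] [586.1 -22.5] 50.8 1.881
91 [[584.2, -38.6], [578.1, -9.6]] [581.2 -24.1] 29.7 1.779
t 9.25 pos [541.7 -48.8 160.1] rot [ 3.141e+00 -1.000e-03 -2.635e+00] q [-0.09  0.31  1.87  0.    0.96 -2.17] F [ 0.8  1.2 -0.8] tau [-0.05 -0.02  0.03] open 0.999 gf 0.0
shift [-0.0537  0.0004 -0.0199] turn [-0.000e+00 -1.000e-03  1.948e+00]
```

Request:
send_rows:
  targets: [-0.01,0,0,0,0,0.12,1,-0.025,0,0,0,0,0.24,1,-0.04,0,0,0,0,0.36,1,-0.05,0,0,0,0,0.48,1,-0.0535,0,0,0,0,0.6,1,-0.0535,0,0,0,0,0.72,1,-0.0535,0,0,0,0,0.84,1,-0.0535,0,0,0,0,0.96,1,-0.0535,0,0,0,0,1.08,1,-0.0535,0,0,0,0,1.2,1,-0.0535,0,0,0,0,1.32,1,-0.0535,0,0,0,0,1.44,1]

```text
clock: 10.25
eef_pos: [588.3, -22.9, 159.2]
tcp_rot: [-3.139, -0.002, 2.202]
contact_force: [-0.1, 0.1, 0.1]
opening: 1.002
grasp_force: 0.0
```

Request:
send_rows:
  targets: [0,0,0,0,0,0.12,1,0,0,0,0,0,0.24,1,0,0,0,0,0,0.35,1,0,0,0,0,0,0.428,1,0,0,0,0,0,0.428,1,0,0,0,0,0,0.428,1]

```text
clock: 10.75
eef_pos: [588.6, -22.9, 159.7]
tcp_rot: [-3.14, -0.0, 1.782]
contact_force: [0.5, 0.1, -0.5]
opening: 1.0
grasp_force: 0.0
```

```bash
python3 go.py 588.5 -23 74 1.78; python3 - <<'E'
from rig import cams
from h import *
f=cams.grab_frame("wrist"); cv2.imwrite("pics/w6.png",f["color"]); print(proj(f,[[588.5,-23,103],[588.5,-23,67]]))
E
```

```text
t 10.75 pos [588.6 -22.9 159.7] rot [-3.14  -0.     1.782] q [-0.04  0.38  1.78  0.    0.99 -0.25] F [ 0.5  0.1 -0.5] tau [0.02 0.01 0.01] open 1.0 gf 0.0
shift [-0.0001  0.0001  0.0857] turn [-0.002 -0.     0.002]
[[316.28496287 258.88379041]
 [316.28332589 240.86576584]]
```

View pics/w6.png

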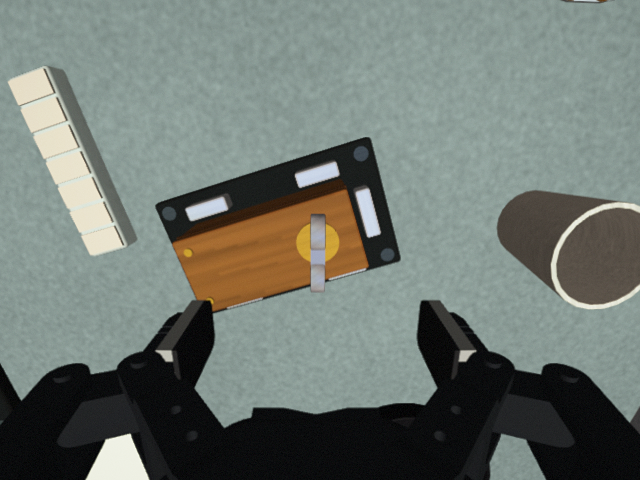

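The view is vertical and centred: the key is at (318,250), aligned with the tool and midway between the fingers. Descending to pinch it.

Request:
send_rows:
  targets: [0,0.001,0.01,0,0,0,1,0,0.001,0.028,0,0,0,1,0,0.001,0.048,0,0,0,1,0,0.001,0.066,0,0,0,1,0,0.001,0.078,0,0,0,1,0,0.001,0.084,0,0,0,0.5,0,0.001,0.085,0,0,0,0,0,0.001,0.085,0,0,0,-0.5,0,0.001,0.085,0,0,0,-1,0,0.001,0.085,0,0,0,-1,0,0.001,0.085,0,0,0,-1,0,0.001,0.085,0,0,0,-1]
  grip_force: 50

```text
clock: 11.8
eef_pos: [590.1, -22.9, 76.5]
tcp_rot: [3.142, 0.0, 1.78]
contact_force: [-2.9, -1.3, 3.9]
opening: 0.096
grasp_force: 52.1
```

Request:
send_rows:
  targets: [0,0,0,0,0,0,-1,0,0,0,0,0,0,-1,0,0,0,0,0,0,-1,0,0,0,0,0,0,-1]

```text
clock: 12.13
eef_pos: [590.1, -22.9, 76.5]
tcp_rot: [3.142, 0.0, 1.78]
contact_force: [-3.2, -1.5, 5.2]
opening: 0.097
grasp_force: 52.4
```

Request:
send_rows:
  targets: [0,0,0,0,0,0.06,-1,0,0,0,0,0,0.16,-1,0,0,0,0,0,0.27,-1,0,0,0,0,0,0.38,-1,0,0,0,0,0,0.49,-1,0,0,0,0,0,0.6,-1,0,0,0,0,0,0.71,-1,0,0,0,0,0,0.82,-1,0,0,0,0,0,0.93,-1,0,0,0,0,0,1.04,-1,0,0,0,0,0,1.12,-1,0,0,0,0,0,1.15,-1]

```text
clock: 13.13
eef_pos: [590.4, -22.8, 76.5]
tcp_rot: [3.141, -0.001, 0.625]
contact_force: [-1.4, 0.3, 4.5]
opening: 0.097
grasp_force: 52.2
```

```bash
python3 go.py 590 -22.9 76 0.63
```

```text
t 13.13 pos [590.4 -22.8  76.5] rot [ 3.141e+00 -1.000e-03  6.250e-01] q [-0.04  0.49  1.83 -0.    0.83  0.9 ] F [-1.4  0.3  4.5] tau [-0.07  0.25  0.05] open 0.097 gf 52.216726541519165
shift [-0.0004 -0.0002  0.0005] turn [ 0.001 -0.001 -0.005]
```

Smooth so far. I'll release, regrip and wind the second part-turn.

Request:
send_rows:
  targets: [0,0,0,0,0,0,0,0,0,0,0,0,0,0,0,0,0,0,0,0,0,0,0,0,0,0,0,-1,0,0,0,0,0,0,-1,0,0,0,0,0,0,-1,0,0,0,0,0,0,-1,0,0,0,0,0,0,-1]

```text
clock: 13.8
eef_pos: [590.3, -22.8, 75.9]
tcp_rot: [3.141, -0.0, 0.63]
contact_force: [0.0, -0.9, 0.7]
opening: 0.092
grasp_force: 51.3
```

Request:
send_rows:
  targets: [0,0,0,0,0,0.05,-1,0,0,0,0,0,0.11,-1,0,0,0,0,0,0.17,-1,0,0,0,0,0,0.23,-1,0,0,0,0,0,0.29,-1,0,0,0,0,0,0.35,-1,0,0,0,0,0,0.41,-1,0,0,0,0,0,0.45,-1,0,0,0,0,0,0.48,-1,0,0,0,0,0,0.5,-1]

```text
clock: 14.63
eef_pos: [590.3, -22.7, 75.9]
tcp_rot: [-3.142, -0.0, 0.128]
contact_force: [-0.7, 0.1, 1.0]
opening: 0.096
grasp_force: 51.3
```

```bash
python3 go.py 590 -22.9 76 0.13
```

```text
t 14.63 pos [590.3 -22.7  75.9] rot [-3.142 -0.     0.128] q [-0.04  0.49  1.83  0.    0.83  1.4 ] F [-0.7  0.1  1. ] tau [0.06 0.04 0.13] open 0.096 gf 51.34992241859436
shift [-0.0003  0.0002 -0.0001] turn [-0.    -0.    -0.002]
```

Request:
send_rows:
  targets: [0,0,0,0,0,0.04,-1,0,0,0,0,0,0.09,-1,0,0,0,0,0,0.14,-1,0,0,0,0,0,0.19,-1,0,0,0,0,0,0.24,-1,0,0,0,0,0,0.29,-1,0,0,0,0,0,0.3,-1]

```text
clock: 15.22
eef_pos: [590.3, -22.6, 75.9]
tcp_rot: [-3.141, -0.0, -0.172]
contact_force: [-0.3, 0.9, 0.8]
opening: 0.091
grasp_force: 51.3
```

```bash
python3 go.py 590 -22.9 76 -0.17
```

```text
t 15.22 pos [590.3 -22.6  75.9] rot [-3.141 -0.    -0.172] q [-0.04  0.49  1.83  0.    0.83  1.7 ] F [-0.3  0.9  0.8] tau [ 0.15 -0.06  0.12] open 0.091 gf 51.30873441696167
shift [-0.0003  0.0003 -0.0001] turn [-0.    -0.    -0.002]
```

Request:
send_rows:
  targets: [0,0,0,0,0,0.04,-1,0,0,0,0,0,0.09,-1,0,0,0,0,0,0.14,-1,0,0,0,0,0,0.19,-1,0,0,0,0,0,0.2,-1]

```text
clock: 15.63
eef_pos: [590.4, -22.6, 75.8]
tcp_rot: [-3.141, -0.0, -0.371]
contact_force: [0.7, 2.1, 1.0]
opening: 0.096
grasp_force: 51.3
```

```bash
python3 go.py 590 -22.9 76 -0.37
```

```text
t 15.63 pos [590.4 -22.6  75.8] rot [-3.141 -0.    -0.371] q [-0.04  0.49  1.83  0.    0.83  1.9 ] F [0.7 2.1 1. ] tau [ 0.25 -0.13  0.1 ] open 0.096 gf 51.29552185535431
shift [-0.0002  0.0005 -0.0002] turn [-0.    -0.    -0.001]
```

Turned 2.15 rad, with the torque still at the spring's level. Another short regrip, then on towards the stop.

Request:
send_rows:
  targets: [0,0,0,0,0,0,0,0,0,0,0,0,0,0,0,0,0,0,0,0,-1,0,0,0,0,0,0,-1,0,0,0,0,0,0,-1,0,0,0,0,0,0,-1,0,0,0,0,0,0.05,-1,0,0,0,0,0,0.1,-1,0,0,0,0,0,0.15,-1,0,0,0,0,0,0.2,-1,0,0,0,0,0,0.2,-1]

```text
clock: 16.55
eef_pos: [590.2, -22.7, 75.8]
tcp_rot: [-3.141, -0.0, -0.572]
contact_force: [0.5, 1.7, 1.0]
opening: 0.092
grasp_force: 50.7
```

```bash
python3 go.py 590 -22.9 76 -0.57
```

```text
t 16.55 pos [590.2 -22.7  75.8] rot [-3.141 -0.    -0.572] q [-0.04  0.49  1.83  0.    0.83  2.1 ] F [0.5 1.7 1. ] tau [ 0.16 -0.06 -0.  ] open 0.092 gf 50.69775581359863
shift [-0.0001  0.0003 -0.0002] turn [-0.    -0.    -0.002]
```

Request:
send_rows:
  targets: [0,0,0,0,0,0.04,-1,0,0,0,0,0,0.08,-1,0,0,0,0,0,0.12,-1,0,0,0,0,0,0.15,-1,0,0,0,0,0,0.15,-1]

```text
clock: 16.97
eef_pos: [590.4, -23.9, 76.1]
tcp_rot: [3.14, -0.002, -0.717]
contact_force: [-0.4, -5.3, 2.2]
opening: 0.094
grasp_force: 71.3
```

```bash
python3 go.py 590 -22.9 76 -0.72
```

```text
t 16.97 pos [590.4 -23.9  76.1] rot [ 3.14e+00 -2.00e-03 -7.17e-01] q [-0.04  0.49  1.83 -0.    0.83  2.25] F [-0.4 -5.3  2.2] tau [-0.99  0.06  1.39] open 0.094 gf 71.34861350990832
shift [-0.001  -0.0005  0.0001] turn [ 0.002 -0.002  0.003]
```

The torque jumped to 1.4 N m after about 2.45 rad, so the key has reached its stop. Releasing to check.

Request:
send_rows:
  targets: [0,0,0,0,0,0,-1,0,0,0,0,0,0,-1,0,0,0,0,0,0,-1,0,0,0,0,0,0,0,0,0,0,0,0,0,1,0,0,0,0,0,0,1,0,0,0,0,0,0,1,0,0,-0.015,0,0,0,1,0,0,-0.04,0,0,0,1,0,0,-0.065,0,0,0,1,0,0,-0.085,0,0,0,1,0,0,-0.085,0,0,0,1]

```text
clock: 17.97
eef_pos: [592.6, -22.7, 164.9]
tcp_rot: [-3.138, -0.005, -0.72]
contact_force: [0.7, -0.3, 0.1]
opening: 0.998
grasp_force: 0.0
```

```bash
python3 go.py 542.5 -48.9 160 3.648; python3 - <<'E'
from rig import cams
from h import *
f=cams.grab_frame("wrist"); cv2.imwrite("pics/w7.png",f["color"]); I=f["color"]; H=cv2.cvtColor(I,cv2.COLOR_BGR2HSV)
w=((H[...,0]<30)&(H[...,1]>90)&(H[...,2]>70)).astype(np.uint8); o=np.zeros_like(w); o[100:345,150:500]=w[100:345,150:500]
P=biggest(cv2.morphologyEx(o,cv2.MORPH_CLOSE,np.ones((15,15)))); print(rect(onplane(f,P,67)))
E
```

```text
t 17.97 pos [592.6 -22.7 164.9] rot [-3.138 -0.005 -0.72 ] q [-0.04  0.37  1.77  0.    1.    2.25] F [ 0.7 -0.3  0.1] tau [-0.04  0.02  0.  ] open 0.998 gf 0.0
shift [-0.0204  0.0527  0.0046] turn [-7.000e-03  1.000e-03  1.915e+00]
(array([559.6, -40.7]), [59.8, 129.6], 0.431)
```

View pics/w7.png

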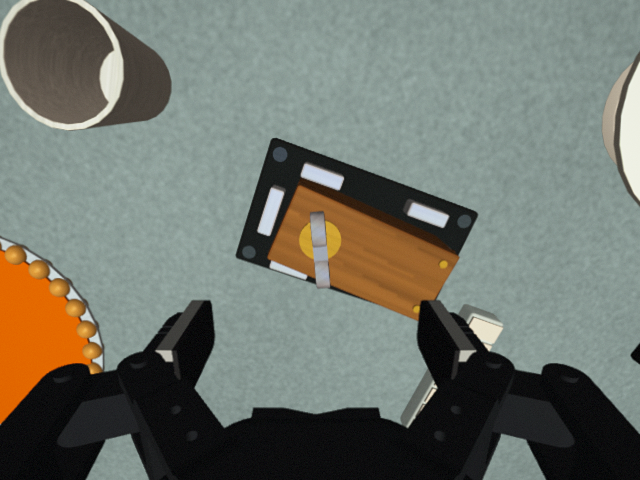

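The box is still seated, with yaw 0.43 against the board's 0.506, well within the limit. The key is at its stop. Now for the body grasp.

Request:
send_rows:
  targets: [-0.004,0.01,0,0,0,-0.12,1,-0.008,0.02,0,0,0,-0.24,1,-0.012,0.03,0,0,0,-0.36,1,-0.016,0.04,0,0,0,-0.48,1,-0.019,0.048,0,0,0,-0.6,1,-0.021,0.0535,0,0,0,-0.72,1,-0.021,0.0535,0,0,0,-0.84,1,-0.021,0.0535,0,0,0,-0.96,1,-0.021,0.0535,0,0,0,-1.08,1,-0.021,0.0535,0,0,0,-1.151,1,-0.021,0.0535,0,0,0,-1.151,1,-0.021,0.0535,0,0,0,-1.151,1]

```text
clock: 19.02
eef_pos: [538.5, -49.0, 159.9]
tcp_rot: [-3.141, 0.001, 0.428]
contact_force: [-0.2, 0.5, 0.2]
opening: 1.001
grasp_force: 0.0
```

```bash
python3 go.py 541.4 -49.1 41 0.431; python3 - <<'E'
from rig import cams
from h import *
f=cams.grab_frame("wrist"); I=f["color"]; H=cv2.cvtColor(I,cv2.COLOR_BGR2HSV); cv2.imwrite("pics/w8.png",I)
w=((H[...,0]<30)&(H[...,1]>90)&(H[...,2]>80)).astype(np.uint8); o=np.zeros_like(w); o[100:400,220:415]=w[100:400,220:415]
P=biggest(cv2.morphologyEx(o,cv2.MORPH_CLOSE,np.ones((15,15)))); print(rect(onplane(f,P,67)),P.min(0),P.max(0))
E
```

```text
t 19.02 pos [538.5 -49.  159.9] rot [-3.141e+00  1.000e-03  4.280e-01] q [-0.09  0.31  1.88  0.    0.96  1.05] F [-0.2  0.5  0.2] tau [ 0.08 -0.04 -0.01] open 1.001 gf 0.0
shift [0.0028 0.0014 0.1189] turn [-0.001  0.001 -0.003]
(array([559.6, -40.3]), [59.4, 129.0], 0.43) [270. 109.] [362. 294.]
```

Request:
send_rows:
  targets: [0.003,0.001,0.02,0,0,0,1,0.003,0.001,0.045,0,0,0,1,0.003,0.001,0.07,0,0,0,1,0.003,0.001,0.09,0,0,0,1,0.003,0.001,0.105,0,0,0,1,0.003,0.001,0.114,0,0,0,1,0.003,0.001,0.118,0,0,0,1,0.003,0.001,0.118,0,0,0,1,0.003,0.001,0.118,0,0,0,0.5,0.003,0.001,0.118,0,0,0,0,0.003,0.001,0.118,0,0,0,-1,0.003,0.001,0.118,0,0,0,-1]
  grip_force: 40

```text
clock: 20.07
eef_pos: [542.8, -48.7, 44.0]
tcp_rot: [3.141, -0.001, 0.431]
contact_force: [-2.0, 1.7, 5.6]
opening: 0.693
grasp_force: 43.7
```

Request:
send_rows:
  targets: [0,0,0,0,0,0,-1,0,0,0,0,0,0,-1,0,0,0,0,0,0,-1,0,0,0,0,0,0,-1]

```text
clock: 20.4
eef_pos: [542.8, -48.7, 44.0]
tcp_rot: [3.141, -0.001, 0.431]
contact_force: [-1.3, 1.6, 5.7]
opening: 0.691
grasp_force: 43.7
```

Request:
send_rows:
  targets: [0,0,-0.004,0,0,0,-1,0,0,-0.012,0,0,0,-1,0,0,-0.024,0,0,0,-1,0,0,-0.04,0,0,0,-1,0,0,-0.06,0,0,0,-1,0,0,-0.085,0,0,0,-1,0,0,-0.11,0,0,0,-1,0,0,-0.13,0,0,0,-1,0,0,-0.145,0,0,0,-1,0,0,-0.15,0,0,0,-1,0,0,-0.15,0,0,0,-1]

```text
clock: 21.32
eef_pos: [543.1, -48.9, 194.8]
tcp_rot: [3.14, -0.003, 0.431]
contact_force: [0.7, 0.1, -4.7]
opening: 0.691
grasp_force: 44.7
```

```bash
python3 - <<'E'
import numpy as np
print(np.array([467.5,-304.6])-18.6*np.array([np.cos(.43),np.sin(.43)]))
E
python3 go.py 450.6 -312.4 190 0.43
```

```text
[ 450.59323706 -312.35379693]
t 21.32 pos [543.1 -48.9 194.8] rot [ 3.14e+00 -3.00e-03  4.31e-01] q [-0.09  0.27  1.84 -0.    1.03  1.05] F [ 0.7  0.1 -4.7] tau [-0.03  0.12 -0.  ] open 0.691 gf 44.67338562011719
shift [-0.194   0.2008  0.0046] turn [ 0.002 -0.003  0.001]
```

Request:
send_rows:
  targets: [-0.006,0.006,0,0,0,0,-1,-0.019,0.02,0,0,0,0,-1,-0.039,0.04,0,0,0,0,-1,-0.06,0.062,0,0,0,0,-1,-0.083,0.086,0,0,0,0,-1,-0.107,0.11,0,0,0,0,-1,-0.13,0.134,0,0,0,0,-1,-0.151,0.157,0,0,0,0,-1,-0.171,0.177,0,0,0,0,-1,-0.184,0.191,0,0,0,0,-1,-0.192,0.199,0,0,0,0,-1,-0.194,0.201,0,0,0,0,-1]

```text
clock: 22.32
eef_pos: [448.4, -313.8, 191.6]
tcp_rot: [-3.14, 0.001, 0.429]
contact_force: [-0.7, -0.9, -3.5]
opening: 0.689
grasp_force: 44.6
```

Request:
send_rows:
  targets: [0,0,0.01,0,0,0,-1,0,0,0.025,0,0,0,-1,0,0,0.04,0,0,0,-1,0,0,0.055,0,0,0,-1,0,0,0.068,0,0,0,-1,0,0,0.075,0,0,0,-1,0,0,0.078,0,0,0,-1,0,0,0.078,0,0,0,-1,0,0,0.078,0,0,0,-1]

```text
clock: 23.07
eef_pos: [450.3, -312.1, 115.0]
tcp_rot: [3.141, -0.0, 0.431]
contact_force: [0.9, -0.2, -3.5]
opening: 0.692
grasp_force: 44.5
```

```bash
python3 go.py 450.6 -312.4 92 0.43; python3 - <<'E'
from rig import cams
from h import *
f=cams.grab_frame("wrist"); I=f["color"]; cv2.imwrite("pics/w9.png",I)
print(proj(f,[[467.5-88*np.cos(.43)*k,-304.6-88*np.sin(.43)*k,60] for k in(1,.8)]))
f=cams.grab_frame("scene"); J=f["color"]; p=proj(f,[[467.5,-304.6,80]])[0].astype(int); print(p)
c=J[max(p[1]-90,0):p[1]+70,max(p[0]-100,0):p[0]+100]; c=cv2.resize(c,(600,480))
cv2.imwrite("pics/c9.png",cv2.resize(np.hstack([cv2.resize(I,(640,480)),c]),(800,310),interpolation=3))
E
```

```text
t 23.07 pos [ 450.3 -312.1  115. ] rot [ 3.141 -0.     0.431] q [-0.61  0.38  1.9   0.    0.87  0.53] F [ 0.9 -0.2 -3.5] tau [0.   0.08 0.02] open 0.692 gf 44.509477615356445
shift [0.0002 0.0004 0.023 ] turn [ 0.    -0.     0.001]
[[315.09913614 357.58764082]
 [315.14081999 334.48255664]]
[232 207]
```

View pics/c9.png

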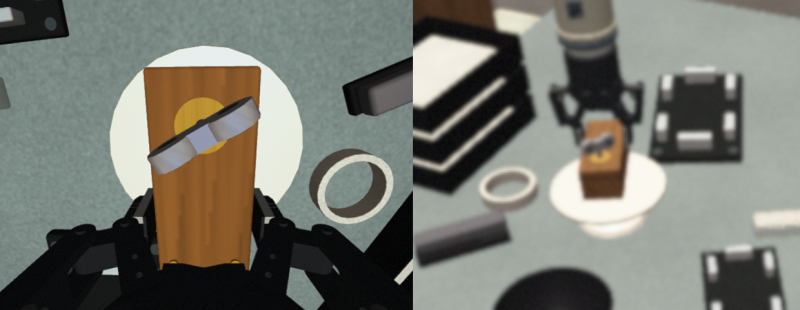

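The box is centred over the plate in both views. Lowering it slowly.

Request:
send_rows:
  targets: [0,0,0.004,0,0,0,-1,0,0,0.009,0,0,0,-1,0,0,0.013,0,0,0,-1,0,0,0.016,0,0,0,-1,0,0,0.018,0,0,0,-1,0,0,0.0195,0,0,0,-1,0,0,0.0205,0,0,0,-1,0,0,0.021,0,0,0,-1,0,0,0.021,0,0,0,-1]

```text
clock: 23.92
eef_pos: [449.9, -312.5, 93.7]
tcp_rot: [-3.142, 0.0, 0.431]
contact_force: [0.1, 0.1, -3.2]
opening: 0.692
grasp_force: 44.6
```

Request:
send_rows:
  targets: [0,0,0.0005,0,0,0,-1,0,0,0.001,0,0,0,-1,0,0,0.001,0,0,0,-1]

```text
clock: 24.17
eef_pos: [449.9, -312.4, 92.8]
tcp_rot: [3.142, -0.0, 0.431]
contact_force: [-0.2, -0.6, -3.7]
opening: 0.689
grasp_force: 44.6
```

Request:
send_rows:
  targets: [0,0,0.0004,0,0,0,-1,0,0,0.0008,0,0,0,-1,0,0,0.0011,0,0,0,-1,0,0,0.0011,0,0,0,-1]

```text
clock: 24.5
eef_pos: [449.9, -312.5, 92.0]
tcp_rot: [3.141, -0.0, 0.431]
contact_force: [-2.7, 0.3, 1.7]
opening: 0.693
grasp_force: 45.2
```

Contact: the vertical force went from -3.7 N to +1.7 N. Releasing and retreating.

Request:
send_rows:
  targets: [0,0,0.0004,0,0,0,-1,0,0,0.0004,0,0,0,0.5,0,0,0.0004,0,0,0,0.8,0,0,0.0004,0,0,0,1,0,0,0.0004,0,0,0,1,0,0,-0.01,0,0,0,1,0,0,-0.03,0,0,0,1,0,0,-0.055,0,0,0,1,0,0,-0.08,0,0,0,1,0,0,-0.105,0,0,0,1,0,0,-0.12,0,0,0,1,0,0,-0.12,0,0,0,1]

```text
clock: 25.5
eef_pos: [451.7, -313.6, 216.1]
tcp_rot: [3.136, -0.003, 0.431]
contact_force: [0.6, -0.9, -0.0]
opening: 1.001
grasp_force: 0.0
```

```bash
python3 go.py 450 -312 200 0.43; python3 - <<'E'
from rig import cams
from h import *
f=cams.grab_frame("wrist"); I=f["color"]; H=cv2.cvtColor(I,cv2.COLOR_BGR2HSV); cv2.imwrite("pics/w10.png",I)
w=((H[...,0]<30)&(H[...,1]>90)&(H[...,2]>80)).astype(np.uint8); o=np.zeros_like(w); o[80:400,220:415]=w[80:400,220:415]
P=biggest(cv2.morphologyEx(o,cv2.MORPH_CLOSE,np.ones((25,25)))); print("box",rect(onplane(f,P,115)))
w=((H[...,2]>190)&(H[...,1]<40)).astype(np.uint8); w=cv2.morphologyEx(w|o,cv2.MORPH_CLOSE,np.ones((25,25))); w[:,480:]=0
P=biggest(w); print("stand",cv2.minEnclosingCircle(onplane(f,P[P[:,1]<280],60).astype(np.float32)))
E
```

```text
t 25.5 pos [ 451.7 -313.6  216.1] rot [ 3.136e+00 -3.000e-03  4.310e-01] q [-0.61  0.25  1.82  0.    1.07  0.53] F [ 0.6 -0.9 -0. ] tau [-0.06 -0.01  0.03] open 1.001 gf 0.0
shift [-0.0009 -0.0023  0.0161] turn [ 0.006 -0.003  0.001]
box (array([ 466.7, -304.9]), [58.9, 128.5], 0.441)
stand ((466.55731201171875, -307.6715087890625), 87.8580093383789)
```

View pics/w10.png

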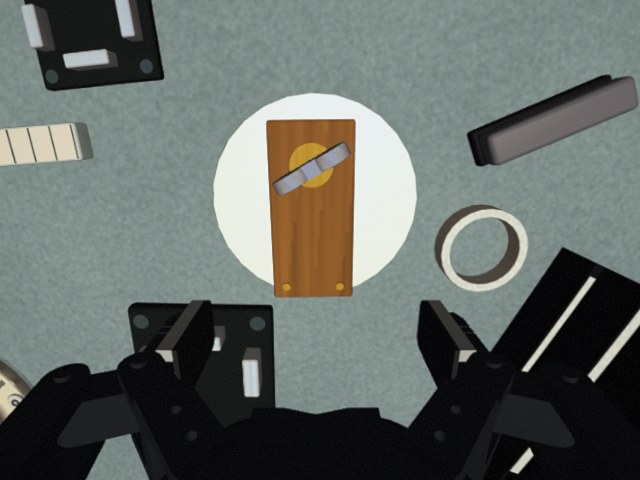

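```bash
python3 -c "
from rig import r
print(r.sign_off())"
```

```text
the job is handed in; nothing more can be done
None
```

The music box was seated in the board's pocket, wound about 2.4 rad to its stop (torque jumped to 1.4 N m) and set level about 3 mm off the cake stand's centre; I handed it in at 25.5 s with no verdict shown, after viewing 12 pictures, two over your limit of 10.

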